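Slide back the blue cover of a specimen case

ROBOT

A 6-joint arm with a two-finger parallel gripper is mounted at the origin on the work surface. World frame = base frame: x ahead of the robot, y to its left, z up, the work surface at z = 0. Lengths are in mm, angles in rad, forces in N, time in s.
With the tool pointing down it reaches from about 400 to 825 mm from the base axis. Payload 7 kg.
Tool frame: the origin (TCP) lies at the very end of the fingers, on their centre line; the grasp point (between the pads) lies 19 mm behind it; z points along the fingers, y is the line along which they close (so a half turn about z gives the same grasp; the last joint's range is limited). The gripper opens to 88 mm and grips with 3 to 60 N. Pads are 19 mm wide; open, the fingers measure 130 mm over their backs; the gripper's body (78 mm by 193 mm) begins 47 mm behind the grasp point.
Start: joints at [1.396, 0.359, 0.012, 0, -1.224, -0.288], TCP at [301.362, 603.967, 202.361] pointing down, gripper open.
Joint ranges: [-3.07, 3.07], [-1.43, 2.12], [-1.02, 1.25], [-3.03, 1.67], [-3.05, -0], [-3.03, 3.03]. Speed limits (rad/s): [2.39, 2.39, 3.01, 3.14, 3.14, 3.14].

INTERFACE

Orientations are given as a unit quaternion [x, y, z, w].
In Python, from plant import bot gives the robot as it stands. Calls block until the motion is done:
- bot.move_ptp(position, orientation): joint-space move of the TCP to a pose.
- bot.line_to(position, velocity=150, ori=None): straight line of the TCP; ori=None keeps the orientation; velocity is the mean speed in mm/s.
- bot.move_joints(angles): joint-space move.
- bot.move_gripper(opening, force=None): finger opening in mm; force is the grip in N (None keeps the last); returns when the fingers have stopped.
- bot.pause(seconds).
- bot.solve_ik(position, orientation): joint angles nearest the present ones, or None.
- bot.read_state(): the state.
- bot.camera(name): name is "scene" or "side" or "wrist"; returns the picture (400x640x3 uint8, red, green, blue); there is no depth.
- bot.get_calibration(name): a dict with "fx", "fy", "cx", "cy" (pixels), "distortion" ([k1, k2, p1, p2, k3] as OpenCV has them; the pictures are not rectified), "view" (4x4, takes a point from world to camera coordinates); the wrist camera has in their place "T_tool_cam" (4x4, takes a point from camera to tool coordinates, whose origin is the TCP and whose axes are the flange's). Camera axes: x right, y up, looking along -z (the intrinsics and any distortion apply to the point x, -y, -z); pixel columns grow to the right and rows downward; lengths in mm; the calibration is good to about 2 mm. A picture is of the moment at which its call begins: read the wrist's pose just before it. get_calibration takes no time and is no camera call.
A pose or a line that the arm cannot do raises bot.Unreachable and nothing moves.
- bot.close_job(): hands the job in; it is judged then, once.
The state is a dict: "t": time; "joint_pos": joint angles; "qvel": joint speeds; "tau": joint torques, N m; "tcp_pos": TCP position; "eef_rot": TCP orientation; "contact_force": force on the tool from outside, world axes, zero at the start; "moment": the same for the moment, N m; "width": finger opening in mm; "finger_force": force on a finger pad.
Only numpy, scipy, OpenCV 4.12 (cv2) and the standard library are available. Lean on these libraries where they do the work, as an engineer would, in place of code of your own. Each camera call takes 0.05 s, during which the arm holds its last target. There are 200 camera calls.

TASK

Open the specimen case with the blue cover: press down on the black rubber pad on top of the blue cover and drag the cover along its case towards the robot until it comes up against the stop at the case's near end, so that the well in the far half lies fully open. The cover stays lying flat between its rails, and the white and green covers stay shut.

Things in the scene. Friction and masses are not known exactly. Their poses are not given: they have to be found in the camera images.
- blue_top (a point): centre of the top of the BLUE cover: a loose plastic plate 76 (x) by 111 (y) by 8 mm, 100 to 200 g, no room to grasp it, with a grippy 44 by 70 by 2 mm black rubber pad on the middle of its top. The point is on the pad's top face, 40 mm above the bench. The plate slides easily in its case (friction about 0.25; pad about 1): pressing on the pad with 5 to 15 N drags it. Axes as the case's
- case_blue: light grey case with dark rails under the blue cover, fixed, 176 (x) by 132 (y) by 36 mm; origin at centre of underside, +x along the channel away from the robot. Channel 160 by 116 mm, floor at 30 mm, rails and end stops 6 mm higher (pad top is 4 mm above them). Well at x +12 to +72 mm. Cover centre is at x +37 to +42 mm when shut, -42 mm against the near stop: it travels up to 84 mm towards -x
- white_top (a point): centre of the top of the WHITE cover, on its black pad; plate and case are like the blue one's, 40 mm above the bench; stays shut
- green_top (a point): centre of the top of the GREEN cover, on its black pad; plate and case are like the blue one's, 40 mm above the bench; stays shut
Mind the look-alikes: they are no part of the job. What is shaped like the case_blue but orange or yellow is not meant.

How it is judged:
By the outcome, as a careful person would: the job done as asked, in the order asked, and still so for the second after the job is handed in, with the robot touching nothing.
It also fails if it takes over 32 s, if anything falls off the work surface, if the arm or the gripper's body presses on something with over 40 N, if the wrist force passes 120 N, or if a joint passes its speed limit or range.

## Working session

There is one attempt and no reset: what is moved stays moved. The work goes in short steps, each a Python script; the robot and the scene stay as the last script left them, time stands still between calls to the robot, and variables do not carry over. Pictures are saved under pics/ and viewed, at most 10 in all, crops included, and the job is handed in when it is done.

```bash
mkdir -p pics; python3 - <<'E'
from plant import bot
import cv2
for n in("scene","side"):
    cv2.imwrite(f"pics/{n}0.png",bot.camera(n)[:,:,::-1]); print(n,bot.get_calibration(n))
print(bot.get_calibration("wrist")); print(bot.read_state())
E
```

```text
scene {'fx': 417.9342638360493, 'fy': 417.9342638360493, 'cx': 317.51668697018283, 'cy': 204.66299604304925, 'distortion': array([-0.0710265,  0.       ,  0.       ,  0.       ,  0.       ]), 'view': array([[ 8.52612424e-01,  5.22510899e-01, -5.86633509e-03,
        -3.53339979e+02],
       [-3.40607322e-01,  5.64233208e-01,  7.52082136e-01,
         1.33500644e+02],
       [ 3.96281094e-01, -6.39236457e-01,  6.59043282e-01,
        -1.32046882e+03],
       [ 0.00000000e+00,  0.00000000e+00,  0.00000000e+00,
         1.00000000e+00]])}
side {'fx': 486.02665847943143, 'fy': 486.02665847943143, 'cx': 322.18823948241095, 'cy': 194.1452882877873, 'distortion': array([-0.12687081,  0.        ,  0.        ,  0.        ,  0.        ]), 'view': array([[ 7.63879882e-01, -6.45358439e-01,  1.03666447e-04,
        -3.47354803e+02],
       [ 4.54635199e-01,  5.38243909e-01,  7.09648033e-01,
        -2.32318277e+02],
       [-4.58033144e-01, -5.42038725e-01,  7.04556356e-01,
        -1.21161839e+03],
       [ 0.00000000e+00,  0.00000000e+00,  0.00000000e+00,
         1.00000000e+00]])}
{'fx': 345.
[... 545 characters left out ...]
int_pos': array([ 1.39611131e+00,  3.59317471e-01,  1.11384096e-02, -3.56394144e-04,
       -1.22411337e+00, -2.88082932e-01]), 'qvel': array([ 4.60597231e-04, -7.30844597e-04,  1.36172184e-03,  1.74961167e-03,
       -3.76114146e-05,  1.35342695e-03]), 'tau': array([-6.45141772e-04, -5.84163952e+01,  2.93754315e+01,  7.01553002e+00,
        1.02662118e-02, -4.93181142e-05]), 'tcp_pos': array([301.14352477, 603.54773624, 201.501109  ]), 'eef_rot': array([ 9.73335746e-01, -2.29383820e-01, -1.24889673e-04,  7.56343325e-04]), 'contact_force': array([-0.26490046, -0.01103207, -0.89706041]), 'moment': array([-0.01380352,  0.02482919,  0.01759682]), 'finger_force': 0.0, 'width': 87.76094127747461}
```

View pics/scene0.png

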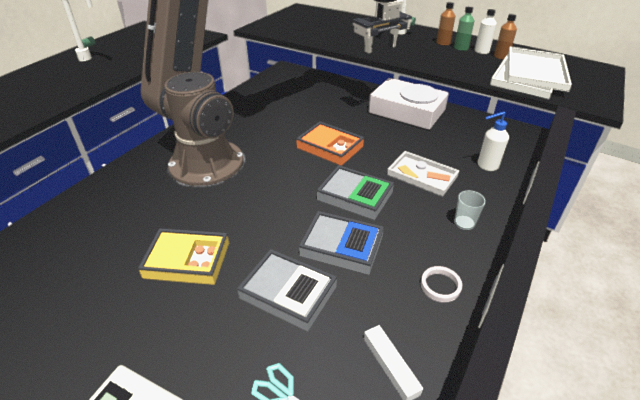

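View pics/side0.png

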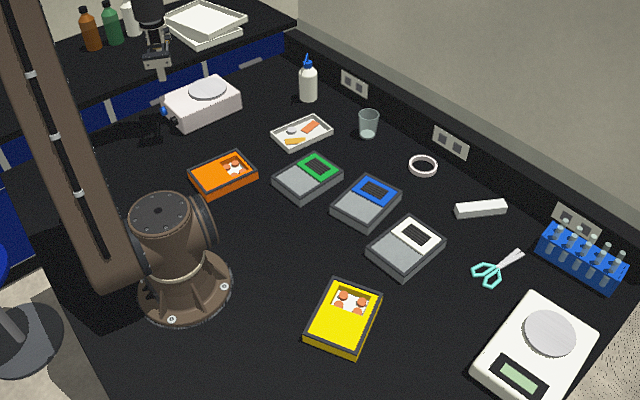

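The scene picture shows three grey cases, with the green pad at about (369,190), blue at (358,239) and white at (305,289). The orange (330,143) and yellow (185,257) cases are look-alikes. In the side picture, green is at (320,165), blue at (375,188) and white at (414,235). The blue one is the target because its cover is blue on a grey case. I'll confirm it in an enlarged crop.

```bash
python3 - <<'E'
import cv2,numpy as np
a=cv2.imread("pics/scene0.png")[200:285,285:400]; b=cv2.imread("pics/side0.png")[160:245,315:430]
r=lambda i:cv2.resize(i,None,fx=5,fy=5,interpolation=2)
A=r(a)[:, :]; cv2.imwrite("pics/cropA.png",A); cv2.imwrite("pics/cropB.png",r(b))
E
```

```text
(no output)
```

View pics/cropA.png

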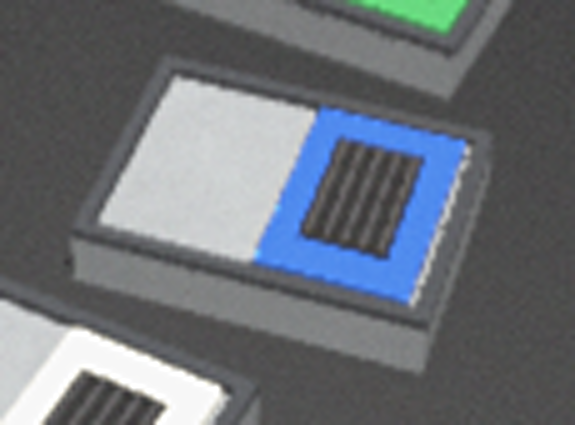

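View pics/cropB.png

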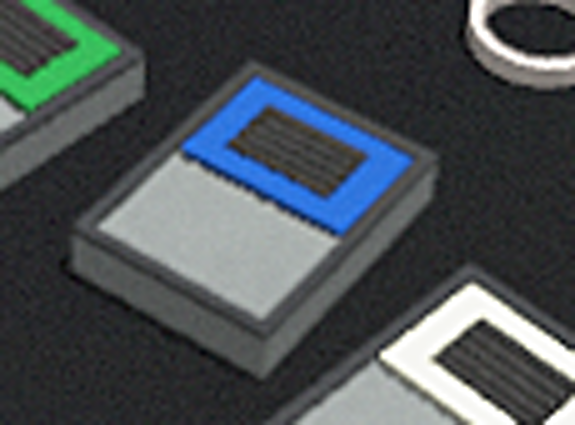

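The crop confirms the blue cover, shut in the far half of a grey case. In crop A the rail corners are at (168,60), (490,133), (430,322) and (75,230). In crop B they are at (253,65), (437,160), (262,332) and (75,230).

```bash
cat > h.py <<'E'
import numpy as np,cv2
from plant import bot
def back(c,V,px,z):
    K=np.array([[c['fx'],0,c['cx']],[0,c['fy'],c['cy']],[0,0,1]])
    n=cv2.undistortPoints(np.array(px,float).reshape(-1,1,2),K,c['distortion'])[:,0]
    d=np.c_[n[:,0],-n[:,1],-np.ones(len(n))]@V[:3,:3]; o=-V[:3,:3].T@V[:3,3]
    return (o+d*((z-o[2])/d[:,2])[:,None])[:,:2]
E
python3 - <<'E'
from h import *
D={"scene":((285,200),[(75,230),(168,60),(490,133),(430,322)],[(301,232),(343,140),(425,157),(386,257)]),
"side":((315,160),[(262,332),(75,230),(253,65),(437,160)],[(328,198),(227,144),(268,106),(367,155)])}
for n,(o,r,p) in D.items():
    c=bot.get_calibration(n)
    for q,z in((r,36),(p,40)):
        w=back(c,c['view'],(np.array(q)-2)/5+o,z)
        x=(w[2]+w[3]-w[0]-w[1])/2;y=(w[0]+w[3]-w[1]-w[2])/2
        print(n,z,w.round(0).tolist(),"ctr",w.mean(0).round(1),"len",np.linalg.norm(x),np.linalg.norm(y),"yaw",np.arctan2(x[1],x[0]),np.arctan2(y[1],y[0]))
E
```

```text
scene 36 [[471.0, -174.0], [446.0, -47.0], [613.0, -11.0], [642.0, -138.0]] ctr [542.8 -92.5] len 172.72329489222153 129.74123685653512 yaw 0.21260391720680122 -1.3609126727710577
scene 40 [[566.0, -122.0], [554.0, -57.0], [594.0, -47.0], [608.0, -116.0]] ctr [580.2 -85.4] len 41.920641203384314 68.70329477902787 yaw 0.2021569167792488 -1.3810162566734818
side 36 [[468.0, -171.0], [441.0, -48.0], [613.0, -13.0], [638.0, -141.0]] ctr [540.1 -93.4] len 173.7247881217127 128.04669235708934 yaw 0.18809073992047645 -1.3653705994017398
side 40 [[565.0, -125.0], [551.0, -56.0], [592.0, -48.0], [607.0, -114.0]] ctr [578.4 -85.6] len 42.25107088790742 69.32260282836425 yaw 0.21380917265164467 -1.3626813686586818
```

```bash
python3 - <<'E'
from h import *
c=bot.get_calibration("scene"); print("bottle",back(c,c['view'],[(491,166)],0))
q=[np.cos(.1025),np.sin(.1025),0,0]
p=bot.read_state()['tcp_pos']
bot.move_gripper(10)
bot.line_to([p[0],p[1],330],200)
bot.move_ptp([579,-85.5,280],q)
bot.line_to([579,-85.5,90],150)
s=bot.read_state(); print(s['t'],s['tcp_pos'],s['width'],s['joint_pos'],s['contact_force'])
T=np.eye(4)
cv2.imwrite("pics/w1.png",bot.camera("wrist")[:,:,::-1])
E
```

```text
bottle [[779.64079406 449.87743092]]
6.2667 [579.65260986 -85.45444609  90.8715063 ] 10.153710513567962 [ 1.87296235e-01  3.08521578e-01 -3.37049038e-01  2.90016347e-04
 -9.23758274e-01  1.58852773e+00] [ 0.2925119  -0.2031791   0.33685352]
```

View pics/w1.png

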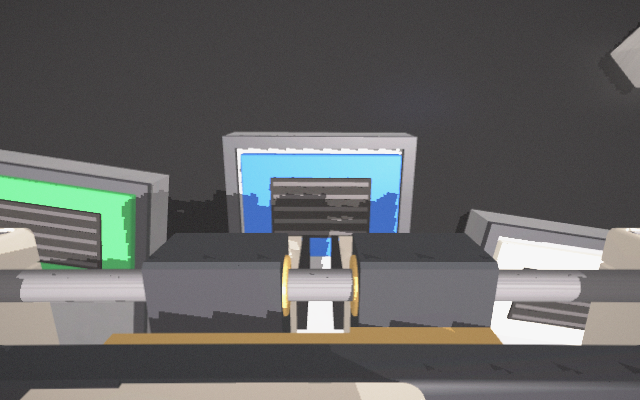

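The wrist view shows the blue case aligned with the gripper. The pad spans columns 272 to 370 with its far edge at row 179, and the fingers are centred at 320. I'll check the far edge position, then press and drag with force feedback.

```bash
cat > drag.py <<'E'
from h import *
from scipy.spatial.transform import Rotation as R
u=np.array([np.cos(.205),np.sin(.205)])
s=bot.read_state(); c=bot.get_calibration("wrist")
T=np.eye(4);T[:3,:3]=R.from_quat(s['eef_rot']).as_matrix();T[:3,3]=s['tcp_pos']
w=back(c,np.linalg.inv(T@c['T_tool_cam']),[(272,179),(370,179),(229,134),(413,134)],[40,40,36,36][0])
print("wrist: pad ctr",w[:2].mean(0)-22*u,"case far edge mid",w[2:].mean(0), "yaw",np.arctan2(*(w[0]-w[1])[[0,1]]*[-1,1]))
f0=s['contact_force'].copy(); p0=np.array([579,-85.5]); z=46.
F=lambda:bot.read_state()['contact_force']-f0
bot.line_to([*p0,z],60); f0=np.mean([bot.read_state()['contact_force'],f0],0)
while F()[2]<8 and z>33:
    z-=1 if F()[2]<2 else .5; bot.line_to([*p0,z],15)
print("press",z,F(),bot.read_state()['tcp_pos'])
d=0
while d<92:
    d+=4; bot.line_to([*(p0-d*u),z],30)
    f=F(); s=bot.read_state(); along=f[:2]@u
    print(d,round(z,2),f.round(1),round(along,1),s['tcp_pos'].round(1),round(s['t'],1))
    if f[2]<7: z-=.4
    if f[2]>13: z+=.4
    if f[2]<2 and d>8 or z<33 or s['t']>22: print("abort");break
    if d>60 and along>6.5: break
cv2.imwrite("pics/w2.png",bot.camera("wrist")[:,:,::-1])
cv2.imwrite("pics/s2.png",cv2.resize(bot.camera("scene")[180:310,230:410][:,:,::-1],None,fx=4,fy=4))
E
python3 drag.py
```

```text
wrist: pad ctr [578.96108416 -86.43005467] case far edge mid [630.47107078 -75.71453442] yaw 0.20426080130155125
press 33.0 [ 0.31592241  0.19386602 -0.37590951] [578.91265469 -85.50697658  32.91667722]
4 33.0 [-0.4 -0.1  0.4] -0.4 [574.8 -86.4  33. ] 10.7
abort
```

View pics/w2.png

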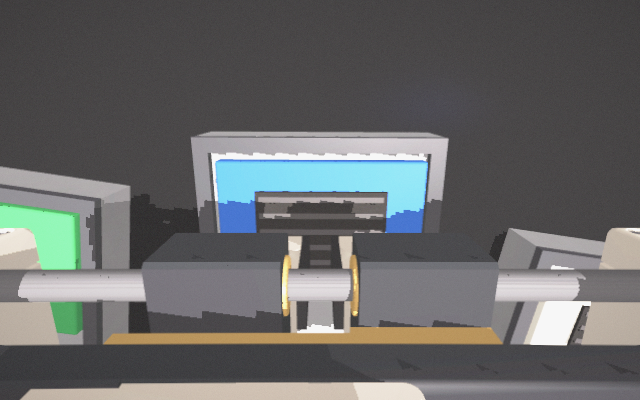

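The wrist view shows the cover still shut, and there is no contact force at TCP z = 33. I'll look from the side at where the fingertips really are.

```bash
python3 - <<'E'
from h import *
cv2.imwrite("pics/side2.png",cv2.resize(bot.camera("side")[120:260,290:450][:,:,::-1],None,fx=4.5,fy=4.2,interpolation=2))
s=bot.read_state();print(s['tcp_pos'],s['contact_force'],s['moment'],s['width'],s['finger_force'],s['tau'],s['joint_pos'],s['t'])
E
```

```text
[575.16292128 -86.32617963  33.089337  ] [-0.16554688 -0.21417931  0.23728937] [-0.09448897  0.01786725  0.01668559] 9.89402206769026 0.0 [-1.37652931e-02 -5.21931553e+01  2.22980332e+01  5.22305354e+00
  7.43979891e-02  6.24672248e-05] [ 1.87120023e-01  3.70268292e-01 -4.04487361e-01  5.85091879e-05
 -7.95860065e-01  1.58865543e+00] 10.8833
```

View pics/side2.png

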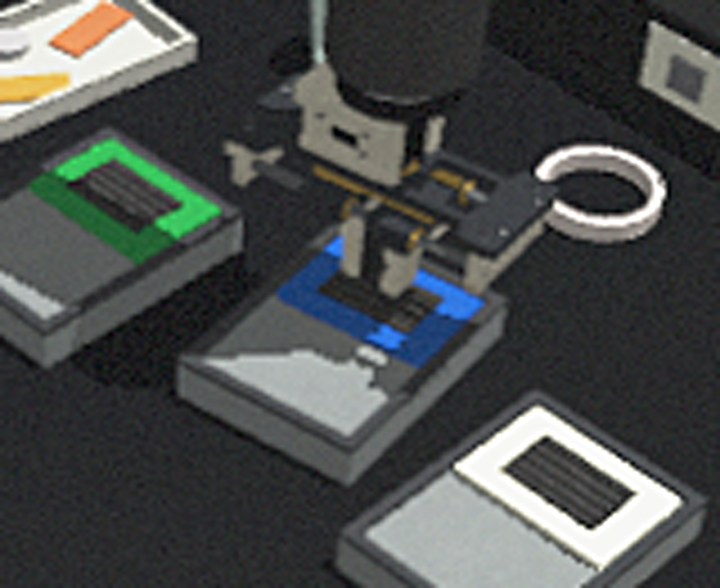

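View pics/s2.png

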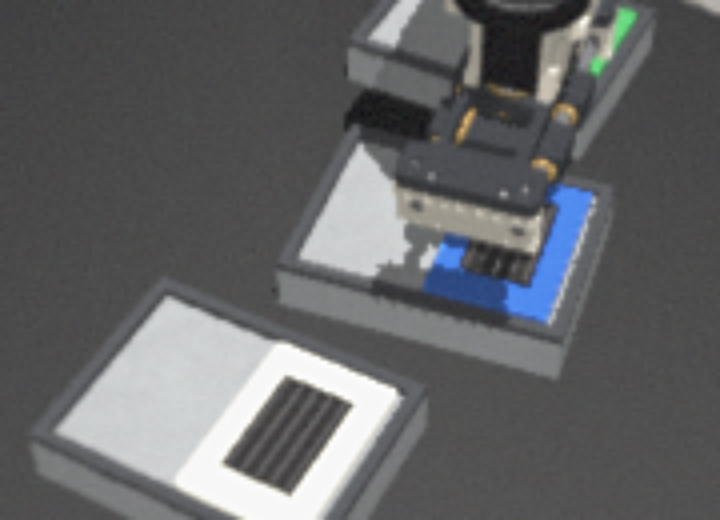

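The fingertips hover a few mm above the pad's middle and both covers are unmoved, so the real tip is higher than reported. I'll keep lowering until there is contact force, then drag.

```bash
cat > drag2.py <<'E'
from h import *
u=np.array([np.cos(.205),np.sin(.205)]); p0=np.array([577.,-86.])
st=lambda:bot.read_state()
f0=np.zeros(3); F=lambda:np.mean([st()['contact_force'] for _ in range(3)],0)
z=33.; bot.line_to([*p0,z],30)
while z>18:
    f=F()
    if f[2]>7: break
    z-=1 if f[2]<2 else .4; bot.line_to([*p0,z],20)
print("press",z,F(),st()['tcp_pos'],st()['t'])
d=0
while F()[2]>4 and d<92:
    d+=4; bot.line_to([*(p0-d*u),z],35)
    f=F(); s=st(); along=f[:2]@u
    print(d,round(z,2),f.round(1),round(along,1),s['tcp_pos'].round(1),round(s['t'],1))
    if f[2]<7: z-=.3
    if f[2]>12: z+=.3
    if s['t']>25: print("abort");break
    if d>60 and along>6.5: break
E
python3 drag2.py
```

```text
press 18.0 [ 0.13791466 -0.07860694 -0.35673205] [576.94059489 -86.00781605  17.91091302] 14.8833
```

```bash
python3 - <<'E'
from h import *
im=bot.camera("side"); cv2.imwrite("pics/side3.png",cv2.resize(im[150:230,320:430][:,:,::-1],None,fx=7,fy=7,interpolation=2))
c=bot.get_calibration("side"); p=bot.read_state()['tcp_pos'];V=c['view']
for z in(18,28,40,55):
    q=V[:3,:3]@[p[0],p[1],z]+V[:3,3]; print(z,((c['cx']+c['fx']*q[0]/-q[2])-320)*7,((c['cy']+c['fy']*q[1]/q[2])-150)*7)
E
```

```text
18 372.87081873346835 317.48111436570196
28 374.6605379297092 300.39481308031486
40 376.83196052157405 279.6644210163383
55 379.5833714083898 253.3969286238007
```

View pics/side3.png

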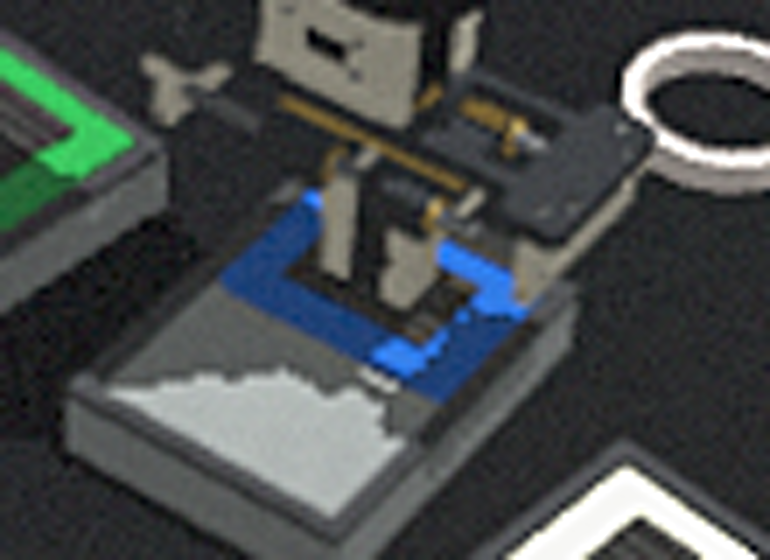

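The tips' midpoint at crop (370,290) projects to a height of roughly 35 to 40, so they are just above the pad. The gripper body is well clear of the cases. I'll go on lowering.

```bash
sed -i 's/^z=33\..*/z=18.;/; s/^while z>18:/while z>6:/' drag2.py; python3 drag2.py
```

```text
press 15.0 [-1.69409034 -0.38240375  8.08251357] [577.76537424 -86.09972451  16.1196087 ] 15.6833
4 15.0 [ 0.2 -0.   7.6] 0.2 [574.2 -86.8  16.1] 15.9
8 15.0 [0.7 0.6 6.9] 0.8 [570.4 -87.6  16.1] 16.2
12 14.7 [0.2 0.7 8.1] 0.3 [567.  -88.4  16.1] 16.5
16 14.7 [1.  0.  8.2] 1.0 [563.1 -89.2  16.1] 16.8
20 14.7 [ 0.4 -0.3  8.3] 0.4 [559.1 -90.   16.1] 17.0
24 14.7 [-0.   0.7  8.3] 0.1 [555.2 -90.8  16.1] 17.3
28 14.7 [0.1 0.3 8.3] 0.2 [551.3 -91.6  16.1] 17.6
32 14.7 [-0.2  0.4  9.1] -0.1 [547.5 -92.4  16.1] 17.8
36 14.7 [-0.5  0.3  8.9] -0.5 [543.5 -93.2  16.1] 18.1
40 14.7 [0.8 0.2 8.8] 0.8 [539.6 -94.1  16.1] 18.4
44 14.7 [0.7 0.9 9. ] 0.8 [535.7 -94.9  16.1] 18.6
48 14.7 [ 1.4 -0.1  9.6] 1.4 [531.8 -95.7  16.1] 18.9
52 14.7 [0.3 0.4 9.9] 0.4 [527.9 -96.5  16.1] 19.1
56 14.7 [-0.2  0.9  8.9] 0.0 [524.  -97.3  16.1] 19.4
60 14.7 [-0.2  0.5  9.9] -0.1 [520.1 -98.1  16.1] 19.7
64 14.7 [-0.2  0.   9.3] -0.2 [516.2 -98.9  16.1] 19.9
68 14.7 [0.2 0.6 9.4] 0.3 [512.3 -99.7  16.1] 20.2
72 14.7 [-0.3  0.2  9.8] -0.3 [ 508.4 -100.6   16.1] 20.5
76 14.7 [-0.5  0.7  9.1] -0.3 [ 504.5 -101.4   16.1] 20.8
80 14.7 [0.5 0.1 9.4] 0.5 [ 500.6 -102.2   16.1] 21.0
84 14.7 [1.  0.5 7.2] 1.1 [ 497.3 -102.9   16.1] 21.3
88 14.7 [3.9 1.1 6.7] 4.0 [ 493.7 -103.6   16.1] 21.6
92 14.4 [4.5 0.9 6.9] 4.6 [ 490.7 -104.2   16.1] 21.8
```

The along-axis force rises from d = 84 and the TCP lags its command, so the cover is at the stop. I'll lift off and check.

```bash
python3 - <<'E'
from h import *
p=bot.read_state()['tcp_pos']
bot.line_to([p[0],p[1],30],80); bot.line_to([p[0],p[1],200],200)
a=bot.camera("side")[130:290,260:460][:,:,::-1]; b=bot.camera("scene")[160:320,220:420][:,:,::-1]
r=lambda i:cv2.resize(i,(400,600*400//400*320//600),interpolation=2)
cv2.imwrite("pics/end.png",np.hstack([cv2.resize(a,(400,320)),cv2.resize(b,(400,320))])); print(bot.read_state()['t'])
E
```

```text
23.2667
```

View pics/end.png

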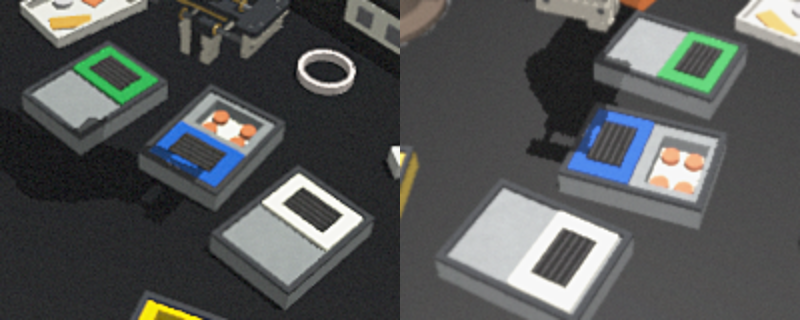

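The final picture shows the blue cover flat at the near end, with its pad at about (200,153) in the left half and the well with its specimens open. The white and green covers are still shut. I'll do a quick numeric check and hand in if it agrees.

```bash
python3 - <<'E'
from h import *
from scipy.ndimage import label
ok=[]
for n,px in(("side",(360,206)),("scene",(327,231))):
    im=bot.camera(n).astype(int); m=(im[...,2]>1.5*im[...,0]+15)&(im[...,2]>im[...,1]+15)
    m[:px[1]-45]=0;m[px[1]+45:]=0;m[:,:px[0]-50]=0;m[:,px[0]+50:]=0
    r=cv2.minAreaRect(np.argwhere(m)[:,::-1].astype(np.float32)); h=cv2.convexHull(np.argwhere(m)[:,::-1].astype(np.float32))[:,0]
    c=bot.get_calibration(n); w=back(c,c['view'],h,38)-[541.5,-93]
    a=w@[np.cos(.205),np.sin(.205)]; print(n,"cover x from",a.min(),"to",a.max()); ok.append(a.max()<3)
if all(ok): bot.close_job(); print("handed in")
E
```

```text
side cover x from -81.75671050625479 to -4.4303929326253275
scene cover x from -79.52467456973551 to -2.2398475006684526
the job is handed in; nothing more can be done
handed in
```

The blue cover now lies flat against the near stop with its well fully open, the white and green covers are still shut, and I handed the job in at about 23 s of the 32 s limit.

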